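Clear the jig plate and counter-hold its hidden bolt

ROBOT

A 7-joint arm with a two-finger parallel gripper is mounted at the origin on the work surface. World frame = base frame: x ahead of the robot, y to its left, z up, the work surface at z = 0. Lengths are in mm, angles in rad, forces in N, time in s.
With the tool pointing down it reaches from about 400 to 750 mm from the base axis. Payload 19.5 kg.
Tool frame: the origin (TCP) lies between the finger pads; the fingertips stand 14 mm ahead of it and the grasp point (between the pads) lies 5 mm behind it (bot.tcp_to_tips is the distance from the TCP to the fingertips, in mm); y points along the fingers, z is the direction in which the jaws open and shut, and the axes are right-handed (so a half turn about y gives the same grasp; the last joint's range is limited). The gripper opens to 85 mm and grips with 20 to 120 N. Pads are 22 mm wide; open, the fingers measure 114 mm over their backs; the gripper's body (76 mm by 85 mm) begins 54 mm behind the grasp point. The pads swing forward as they close: fully open they stand 13 mm farther back than shut.
Start: joints at [1.109, 0.707, -0.028, 1.485, 0.022, 0.951, -0.075], TCP at [234.348, -525.05, 245.268] pointing down, gripper open.
Joint ranges: [-2.71, 2.71], [-0.32, 2.16], [-1.57, 1.52], [0, 2.45], [-1.46, 4.6], [0, 2.02], [-2.83, 2.83]. Speed limits (rad/s): [1.89, 1.89, 2.57, 2.57, 3.01, 3.01, 3.01].

INTERFACE

Orientations are given as a unit quaternion [w, x, y, z].
In Python, from workcell import bot gives the robot as it stands. Calls block until the motion is done:
- bot.movep(position, orientation): joint-space move of the TCP to a pose.
- bot.move_straight(position, frame=None, v=150): straight line of the TCP; frame=None keeps the orientation; v is the mean speed in mm/s.
- bot.movej(angles): joint-space move.
- bot.release() and bot.clamp(newtons=None): open the fingers fully, or close them until they stop; newtons is the grip in N (None keeps the last).
- bot.sleep(seconds).
- bot.inverse_kinematics(position, orientation): joint angles nearest the present ones, or None.
- bot.state(): the state.
- bot.grab_frame(name): name is "scene" or "top" or "wrist"; returns a dict with "img" (384x512x3 uint8, blue, green, red), "fx", "fy", "cx", "cy" (pixels), "rvec" (rotation vector, rad) and "tvec" (3), from world to camera coordinates, as OpenCV has them; the wrist camera has in their place "tool_from_camera" (4x4, takes a point from camera to tool coordinates, whose origin is the TCP and whose axes are the tool frame's). Camera axes: x right, y down, z forward; pixel columns grow to the right and rows downward; lengths in mm; the calibration is good to about 2 mm. A picture is of the moment at which its call begins: read the wrist's pose just before it. There is no depth.
A pose or a line that the arm cannot do raises bot.IKError and nothing moves.
- bot.job_done(): hands the job in, once; it reports no verdict.
The state is a dict: "clock": time; "qpos": joint angles; "joint_velocities": joint speeds; "tau": joint torques, N m; "tool_pos": TCP position; "eef_rot": TCP orientation; "force": force on the tool from outside, world axes, zero at the start; "torque": the same for the moment, N m; "opening": finger opening in mm.
Only numpy, scipy, OpenCV 4.12 (cv2) and the standard library are available. Lean on these libraries where they do the work, as an engineer would, in place of code of your own. Each camera call takes 0.05 s, during which the arm holds its last target.

TASK

Get the pottery's jig ready for tightening: pick up the wooden scraper block and with it push the three dry clay chips off the steel base plate so that they lie flat on the bench, then stand the scraper back upright on the bench, clear of the plate. Then reach down into the narrow gap of the U bracket, grasp the hidden hexagon bolt head, which the nut runner is slowly dragging round, and hold it firmly so that it no longer turns; finish while still holding it. Do not touch the chips with the fingers, and leave the other things on the bench where they are.

Things in the scene. Friction and masses are not known exactly. Their poses are not given: they have to be found in the camera images.
- jig: Fixed dark steel base plate 140 (its x) by 340 (its y), 15 thick, on the bench; origin at the centre of its underside, z up. The part from y -20 to +170 is bare but for the chips. On the rest stands a grey U bracket (see gap); in front of that a nut runner 50 wide centred on y -85 reaches out to x -111 and up to 113 above the bench.
- gap (a point): Mouth of the U bracket's gap: mid-way between its two upright sheets, 120 above the bench (top of the front sheet); axes as the jig's. Gap 46 wide (x), open at the top and at both sides (y). Sheets 8 thick, 110 long (y); the front one (-x) is 120 high, the rear one 100, above the bench. The jig's origin is at x -3, y +85, z -120 from here.
- bolt_head (a point): Steel hexagon bolt head in the gap, seen from above: 30 across flats, 34.6 across corners, 16 thick. Origin at its centre, 92 above the bench (28 below the top of the front sheet), mid-gap. x axis = bolt axis, along jig x; it only turns about that. Spacer washers 33 across lie between it and the front sheet; it is free for over 100 mm to either side (jig y).
- bolt (a joint): Angle of the bolt (rad) about its axis; at 0, and every 1.047 from there, two flats are upright (facing jig +y and -y). From the start the nut runner drags it round at about +0.02 rad/s with a torque of about 0.12 N m; gripping the head across jig y with 20 N or more, at any angle, stops it.
- scraper_mid (a point): Centre of the loose wooden scraper block (about 160 g), half-way up, 35 above its underside; z up, y along the blade. Lower part (blade) 24 (x) by 130 (y) by 30 high; on it a grip 28 (x) by 70 (y), from 30 to 70 high. Stands on the bench, front left, blade pointing roughly away from the robot. Take it across the grip's 28 mm, 50 above its underside: fingertips then clear the chips.
- chip0_mid (a point): Centre of a loose irregular flat chip of dry clay, about 26 by 18 by 10 thick, 11 g, lying on the bare left part of the base plate (jig y 35 to 115, jig x -10 to 40).
- chip1_mid (a point): Centre of a loose irregular flat chip of dry clay, about 22 by 20 by 10 thick, 11 g, lying on the bare left part of the base plate (jig y 35 to 115, jig x -10 to 40).
- chip2_mid (a point): Centre of a loose irregular flat chip of dry clay, about 24 by 16 by 10 thick, 11 g, lying on the bare left part of the base plate (jig y 35 to 115, jig x -10 to 40).
- bowl: Bystander, to be left alone: shallow raw-clay bowl, 130 across, 60 high, behind left; origin at the centre of its underside or on its axis.
- vase: Bystander, to be left alone: raw-clay vase, 100 across, 170 high, right; origin at the centre of its underside or on its axis.
- jug: Bystander, to be left alone: fired clay jug shape, 90 across, 120 high, far left; origin at the centre of its underside or on its axis.
- cup: Bystander, to be left alone: small terracotta cup, 60 across, 55 high, near the robot; origin at the centre of its underside or on its axis.
- spare_bolt: Bystander, to be left alone: loose spare hex bolt standing on its head on the bench, 66 high, front right (not the one to hold); origin at the centre of its underside or on its axis.
- washer: Bystander, to be left alone: steel washer, 40 across, 6 thick, behind the base plate; origin at the centre of its underside or on its axis.
- turning_tool: Bystander, to be left alone: flat hand tool lying on the bench at the right; origin at the centre of its underside or on its axis.
Things that resemble listed ones, but are neither listed nor needed, are in the scene too. Leave any red or yellow look-alike of the part that bears scraper_mid alone.

How it is judged (in metres and radians):
On the way, in this order (a step that is already met when the one before it is completed fails the run):
1. all three chips are off the plate, lying on the bench, with the scraper in the gripper (height (world z) of each of chip0_mid, chip1_mid, chip2_mid below 0.01 m and contact force between the fingers and scraper above 1 N), for 0.1 s.
2. the scraper stands released on the bench, clear of the plate (contact force between the fingers and scraper below 0.1 N and height (world z) of scraper_mid below 0.042 m and angle between scraper_mid's own z axis and vertical below 0.2 rad and contact force between scraper and jig below 0.1 N and linear speed of scraper below 0.02 m/s), for 0.2 s.
3. the bolt head is gripped between the fingers and has stopped turning (contact force between the fingers and bolt above 5 N and velocity of joint bolt between -0.005 and 0.005 rad/s and distance between the grasp point and bolt_head below 0.022 m), for 0.3 s.
At the end, for the whole second after the job is handed in: The fingers still grip the bolt head (more than 5 N, grasp point within 22 mm of its centre) and it turns slower than 0.005 rad/s; all three chips lie on the bench (centres lower than 10 mm); the scraper stands upright (within 0.2 rad) on the bench, released, at rest and not touching the jig (all of step 2 and all of step 3 and height (world z) of each of chip0_mid, chip1_mid, chip2_mid below 0.01 m); the arm keeps its last pose, push and grip.
It fails at once if the fingers touch a chip (contact force between the fingers and chip0 above 0.3 N or contact force between the fingers and chip1 above 0.3 N or contact force between the fingers and chip2 above 0.3 N).
It fails at once if a bystander is moved by more than 30 mm (distance of any of bowl, vase, jug, cup, spare_bolt, washer, turning_tool from where it was at the start of the episode above 0.03 m).
It also fails if it takes over 64 s, if anything falls off the work surface, if the arm or the gripper's body presses on something with over 40 N, if the wrist force passes 120 N, or if a joint passes its speed limit or range.

## Working session

There is one attempt and no reset: what is moved stays moved. The work goes in short steps, each a Python script; the robot and the scene stay as the last script left them, time stands still between calls to the robot, and variables do not carry over. Pictures are saved under pics/ and viewed, and the job is handed in when it is done.

```bash
ls; mkdir -p pics; python3 - <<'E'
from workcell import bot
import cv2
s=bot.state(); print(s)
for n in("scene","top","wrist"):
    f=bot.grab_frame(n); cv2.imwrite(f"pics/a_{n}.png",f["img"])
    print(n,{k:v for k,v in f.items() if k!="img"})
E
```

```text
pics
{'clock': 0.0, 'qpos': array([ 1.10928711,  0.70706765, -0.02761775,  1.48499499,  0.02201245,
        0.95088436, -0.07548279]), 'joint_velocities': array([ 0.00062144, -0.00073498, -0.00017824,  0.00023115, -0.00033097,
       -0.00200212, -0.00028278]), 'tau': array([ 1.89645165e-03, -8.83202291e+01,  1.23549934e+00, -2.36156112e+01,
        1.70180539e-02,  6.76543830e-03, -7.21005063e-05]), 'tool_pos': array([ 234.26115626, -524.85151649,  244.84868997]), 'eef_rot': array([ 0.14725394, -0.14743822,  0.69194457, -0.69122425]), 'force': array([-0.38181311, -0.96447185,  0.88045739]), 'torque': array([-0.02238502,  0.01330141, -0.002082  ]), 'opening': 85.69032879578515}
scene {'fx': 472.11687304950226, 'fy': 472.11687304950226, 'cx': 258.54757972113526, 'cy': 190.46342988691612, 'rvec': array([ 2.4975086 ,  0.71486753, -0.20704971]), 'tvec': array([-426.23603514, -165.20199876, 1550.66441943])}
top {'fx': 425.80361559706284, 'fy': 425.80361559706284, 'cx': 261.40076893881667, 'cy': 195.23094106142685, 'rvec': array([ 2.11607121, -2.13457738,  0.17915117]), 'tvec': array([9.62194098e-01, 5.10471151e+02, 1.23643910e+03])}
wrist {'fx': 277.3255328219155, 'fy': 277.3255328219155, 'cx': 250.22981073338687, 'cy': 188.21240477726712, 'tool_from_camera': array([[-7.18705301e-04,  9.62789512e-01,  2.70251435e-01,
        -6.78102278e+01],
       [-2.21289942e-04, -2.70251652e-01,  9.62789695e-01,
        -1.28244894e+02],
       [ 9.99999717e-01,  6.32158133e-04,  4.07286930e-04,
        -1.76028772e-01],
       [ 0.00000000e+00,  0.00000000e+00,  0.00000000e+00,
         1.00000000e+00]])}
```

View pics/a_scene.png

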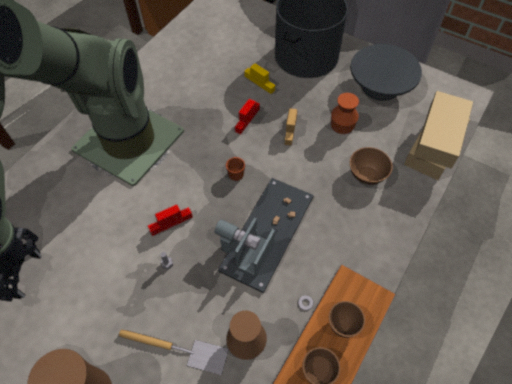

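View pics/a_top.png

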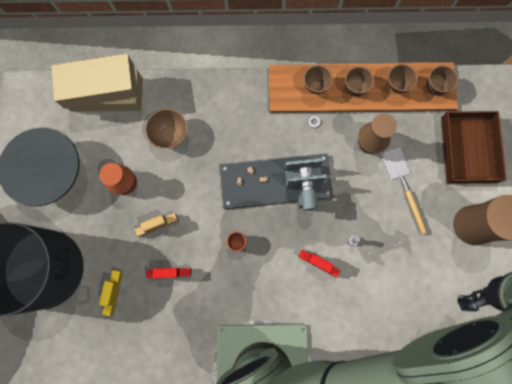

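```bash
cat > h.py <<'E'
import numpy as np, cv2
from scipy.spatial.transform import Rotation as R
from workcell import bot
def cam(f):
    if "rvec" in f:
        Rm=cv2.Rodrigues(f["rvec"])[0]; return Rm.T, -Rm.T@f["tvec"]
    s=f["state"]; w,x,y,z=s["eef_rot"]; T=R.from_quat([x,y,z,w]).as_matrix()
    M=f["tool_from_camera"]; return T@M[:3,:3], T@M[:3,3]+s["tool_pos"]
def grab(n):
    s=bot.state(); f=bot.grab_frame(n); f["state"]=s; return f
def ray(f,u,v,z):
    A,c=cam(f); d=A@np.array([(u-f["cx"])/f["fx"],(v-f["cy"])/f["fy"],1]); return c+d*(z-c[2])/d[2]
def proj(f,p):
    A,c=cam(f); q=A.T@(np.asarray(p,float)-c); return np.array([f["fx"]*q[0]/q[2]+f["cx"],f["fy"]*q[1]/q[2]+f["cy"]])
def crop(f,u0,v0,w,h,k,fn):
    cv2.imwrite(fn,cv2.resize(f["img"][v0:v0+h,u0:u0+w],None,fx=k,fy=k,interpolation=cv2.INTER_CUBIC))
E
python3 - <<'E'
from h import *
f=grab("top"); crop(f,125,140,220,120,3.6,"pics/b_top.png")
g=grab("scene"); crop(g,200,90,130,210,2.8,"pics/b_scene.png")
E
```

```text
(no output)
```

View pics/b_top.png

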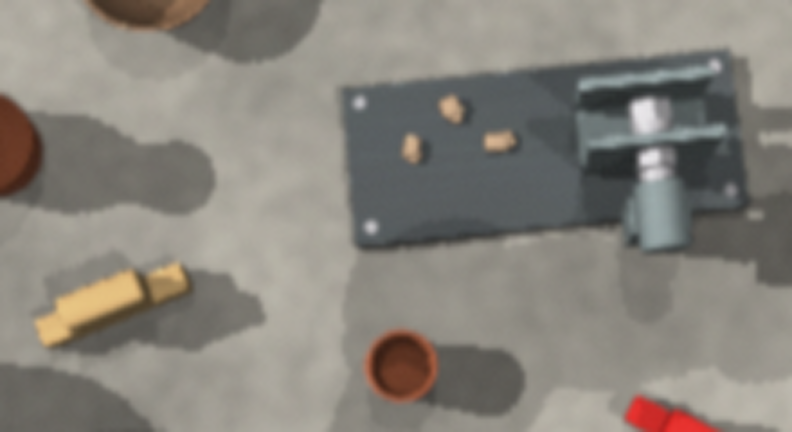

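View pics/b_scene.png

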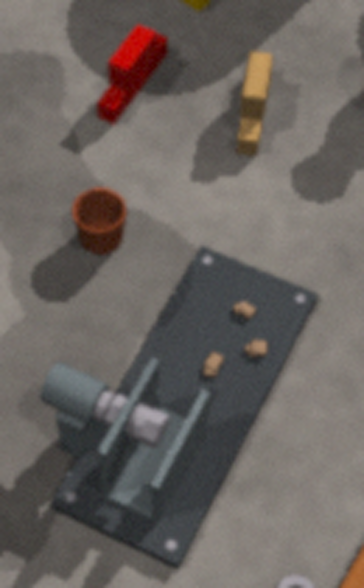

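```bash
python3 - <<'E'
from h import *
np.set_printoptions(precision=1,suppress=True)
f=grab("top"); g=grab("scene")
T=lambda a,b:(125+a/3.6-.36,140+b/3.6-.36)
S=lambda a,b:(200+a/2.8-.3,90+b/2.8-.3)
print("top plate"); C=[ray(f,*T(*p),15) for p in[(345,88),(731,50),(747,206),(357,247)]]; print(np.array(C))
print("scene plate"); D=[ray(g,*S(*p),15) for p in[(317,297),(178,560),(55,503),(205,248)]]; print(np.array(D))
for c in(C,D):
    c=np.array(c); m=c.mean(0); e=c[0]+c[3]-c[1]-c[2]; print(m,np.arctan2(-e[0],e[1]),[np.linalg.norm(c[i]-c[(i+1)%4]) for i in range(4)])
for nm,im,r in(("top",f,(235,160,40,30)),("scene",g,(275,190,30,40))):
    u0,v0,w,h=r; hsv=cv2.cvtColor(im["img"],cv2.COLOR_BGR2HSV)[v0:v0+h,u0:u0+w]
    m=cv2.inRange(hsv,(5,80,110),(25,255,255))
    n,_,st,ce=cv2.connectedComponentsWithStats(m)
    for i in range(1,n):
        if st[i,4]>5: print(nm,"chip",st[i,4],ce[i]+[u0,v0],ray(im,*(ce[i]+[u0,v0]),21))
# scraper top face
print("scraper top grip z70:",*[ray(f,*T(*p),70) for p in[(57,300),(133,270),(146,295),(68,328)]])
print("ends z30",*[ray(f,*T(*p),30) for p in[(35,320),(45,347),(182,263),(189,288)]])
print("scene grip z70",*[ray(g,*S(*p),70) for p in[(248,53),(271,56),(242,98),(266,100)]])
print("scene ends z30",*[ray(g,*S(*p),30) for p in[(237,146),(258,147)]])
print("cup top z55",ray(f,*T(401,365),55), "bowl",ray(f,166,128,60))
E
```

```text
top plate
[[ 615.9  123.9   15. ]
 [ 646.5 -211.9   15. ]
 [ 508.7 -220.7   15. ]
 [ 476.4  112.4   15. ]]
scene plate
[[ 618.6  122.6   15. ]
 [ 646.4 -206.7   15. ]
 [ 513.7 -220.9   15. ]
 [ 484.   113.1   15. ]]
[561.9 -49.1  15. ] 0.09375928662351432 [np.float64(337.197276369892), np.float64(138.13333830267467), np.float64(334.68170441837253), np.float64(140.03144686961153)]
[565.7 -48.   15. ] 0.0864733456137805 [np.float64(330.44740778087237), np.float64(133.48191873465444), np.float64(335.2473886925278), np.float64(134.87313943164247)]
top chip 14 [249.6 169.8] [595.3  32.5  21. ]
top chip 11 [263.6 178.9] [565.9 -10.6  21. ]
top chip 8 [238.9 181. ] [560.1  65.9  21. ]
scene chip 19 [287.2 200.1] [562.1  65.6  21. ]
scene chip 23 [291.6 213.5] [595.9  32.6  21. ]
scene chip 23 [276.2 219.3] [567.6  -7.8  21. ]
scraper top grip z70: [427.  350.6  70. ] [451.  289.5  70. ] [430.4 278.3  70. ] [404.1 340.7  70. ]
ends z30 [414.9 380.1  30. ] [392.3 370.7  30. ] [461.9 258.2  30. ] [440.7 251.7  30. ]
scene grip z70 [404.4 339.1  70. ] [429.3 349.2  70. ] [432.4 277.4  70. ] [456.8 289.1  70. ]
scene ends z30 [447.9 243.1  30. ] [468.9 254.6  30. ]
cup top z55 [373.   71.9  55. ] bowl [720.  287.3  60. ]
```

```bash
cat >> h.py <<'E'
def down(a,flip=False):
    z=np.array([np.cos(a),np.sin(a),0]); z=-z if flip else z
    y=np.array([0,0,-1.]); x=np.cross(y,z)
    q=R.from_matrix(np.column_stack([x,y,z])).as_quat(); return np.array([q[3],q[0],q[1],q[2]])
E
python3 - <<'E'
from h import *
np.set_printoptions(precision=2,suppress=True)
for p,a in(((430,315,200),.39),((430,315,45),.39),((650,28,62),.09),((563,-134,97),.09+np.pi/2),((563,-134,97),.09-np.pi/2)):
    for fl in(0,1): print(p,a,fl,bot.inverse_kinematics(p,down(a,fl)))
bot.movep((415,315,210),down(.39,False)) if bot.inverse_kinematics((415,315,210),down(.39)) is not None else None
s=bot.state(); print(s["clock"],s["tool_pos"],s["qpos"])
f=grab("wrist"); cv2.imwrite("pics/c_wrist.png",f["img"])
E
```

```text
(430, 315, 200) 0.39 0 [-0.56  0.71 -0.25  1.7   0.24  0.77 -0.53]
(430, 315, 200) 0.39 1 [-1.1   0.86  0.86  1.71 -0.79  0.95 -2.68]
(430, 315, 45) 0.39 0 [-0.85  0.99  0.3   1.81 -0.63  0.43  0.29]
(430, 315, 45) 0.39 1 [-1.01  1.08  0.66  1.82 -1.09  0.65 -2.43]
(650, 28, 62) 0.09 0 [ 0.01  1.06 -0.23  1.34  0.29  0.78 -0.22]
(650, 28, 62) 0.09 1 [-0.37  1.16  0.68  1.35 -0.82  0.92 -2.53]
(563, -134, 97) 1.6607963267948966 0 [ 0.47  0.97 -0.61  1.61  0.72  0.79  1.21]
(563, -134, 97) 1.6607963267948966 1 [ 0.11  0.92  0.14  1.62 -0.2   0.61 -1.12]
(563, -134, 97) -1.4807963267948965 0 [ 0.11  0.92  0.14  1.62 -0.2   0.61 -1.12]
(563, -134, 97) -1.4807963267948965 1 [ 0.47  0.97 -0.61  1.61  0.72  0.79  1.21]
3.3667 [415.43 314.44 209.99] [-0.56  0.68 -0.26  1.73  0.24  0.77 -0.56]
```

View pics/c_wrist.png

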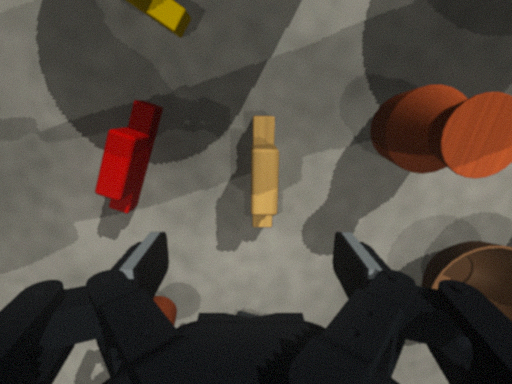

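```bash
python3 - <<'E'
from h import *
np.set_printoptions(precision=1,suppress=True)
f=grab("wrist")
hsv=cv2.cvtColor(f["img"],cv2.COLOR_BGR2HSV); 
m=cv2.inRange(hsv[100:240,230:300],(10,90,90),(30,255,255)); m2=cv2.inRange(hsv[100:240,230:300],(10,90,190),(30,255,255))
for mm in(m,m2):
    c=max(cv2.findContours(mm,0,1)[0],key=cv2.contourArea); b=cv2.boxPoints(cv2.minAreaRect(c))+[230,100]; print(b)
P=[ray(f,u,v,70) for u,v in((252.5,150),(277,150),(278.5,214.5),(252,213.5))]; print(np.array(P),np.mean(P,0))
E=[ray(f,u,v,30) for u,v in((254,116.5),(274,116.5),(253,227),(271,227))]; print(np.array(E))
print(ray(f,278,149,70)-ray(f,278,214,70))
E
```

```text
[[250.3 226.9]
 [252.8 114.7]
 [279.5 115.3]
 [277.  227.5]]
[[254. 213.]
 [254. 189.]
 [275. 189.]
 [275. 213.]]
[[404.9 344.4  70. ]
 [426.8 353.4  70. ]
 [455.1 293.1  70. ]
 [429.4 283.7  70. ]] [429.  318.7  70. ]
[[394.9 373.4  30. ]
 [414.8 381.6  30. ]
 [443.1 254.2  30. ]
 [463.  262.4  30. ]]
[-27.1  61.2   0. ]
```

```bash
python3 - <<'E'
from h import *
np.set_printoptions(precision=1,suppress=True)
q=down(.385)
bot.movep((429,317.7,120),q)
bot.move_straight((429,317.7,45.5),q,v=120)
print(bot.state()["force"],bot.state()["tool_pos"])
bot.clamp(60)
s=bot.state(); print(s["clock"],s["force"],s["opening"],s["tool_pos"])
bot.move_straight((429,317.7,120),q,v=150)
s=bot.state(); print(s["clock"],s["force"],s["opening"],s["tool_pos"],s["qpos"])
f=grab("wrist"); cv2.imwrite("pics/d_wrist.png",f["img"])
E
```

```text
[ 0.3  0.3 -0.3] [429.4 318.   46.5]
5.2583 [-0.2 -0.2  5.8] 27.42660762506023 [429.1 317.7  45.8]
5.9083 [-0.2 -0.5 -1.6] 27.27280499563829 [428.8 317.5 119.4] [-0.6  0.8 -0.2  1.8  0.3  0.6 -0.6]
```

View pics/d_wrist.png

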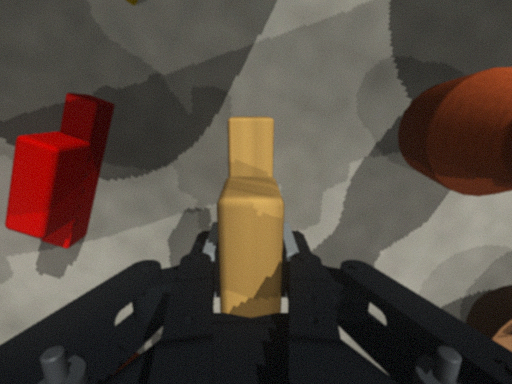

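```bash
cat >> h.py <<'E'
J=np.array([563.8,-48.5]); YAW=.092
def jig(x,y,z):
    c,s=np.cos(YAW),np.sin(YAW); return np.array([J[0]+c*x-s*y,J[1]+s*x+c*y,z])
E
python3 - <<'E'
from h import *
np.set_printoptions(precision=1,suppress=True)
q=down(YAW)
bot.movep(jig(-30,76.5,120),q)
bot.move_straight(jig(-30,76.5,63),q,v=120)
s=bot.state(); print(s["clock"],s["force"],s["tool_pos"],jig(-30,76.5,63))
for n in("top","wrist"):
    f=grab(n)
    if n=="top": crop(f,205,140,140,100,5,"pics/e_top.png")
    else: cv2.imwrite("pics/e_wrist.png",f["img"])
E
```

```text
7.7583 [-0.1  0.3 -1.3] [526.9  25.5  63.1] [526.9  24.9  63. ]
```

View pics/e_top.png

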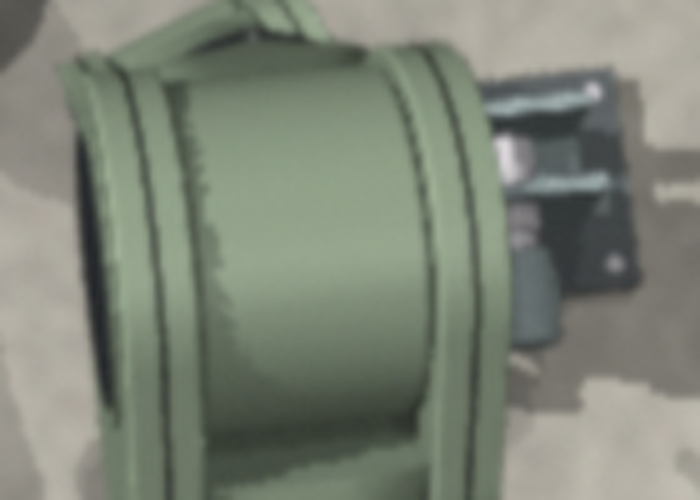

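View pics/e_wrist.png

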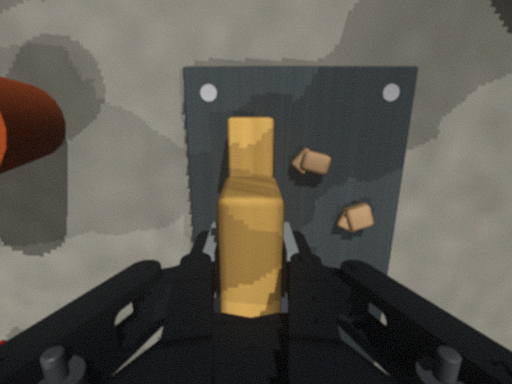

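```bash
python3 - <<'E'
from h import *
np.set_printoptions(precision=1,suppress=True)
q=down(YAW)
bot.move_straight(jig(92,76.5,63),q,v=70)
s=bot.state(); print(s["clock"],s["force"],s["tool_pos"],s["opening"],jig(92,76.5,63))
f=grab("wrist"); cv2.imwrite("pics/f_wrist.png",f["img"])
g=grab("scene"); crop(g,200,120,160,160,4,"pics/f_scene.png")
E
```

```text
9.75 [ 0.2  0.2 -1.5] [648.2  36.2  63. ] 26.837620406558173 [648.4  36.1  63. ]
```

View pics/f_wrist.png

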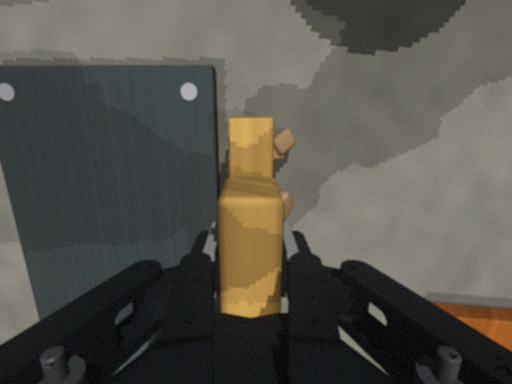

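View pics/f_scene.png

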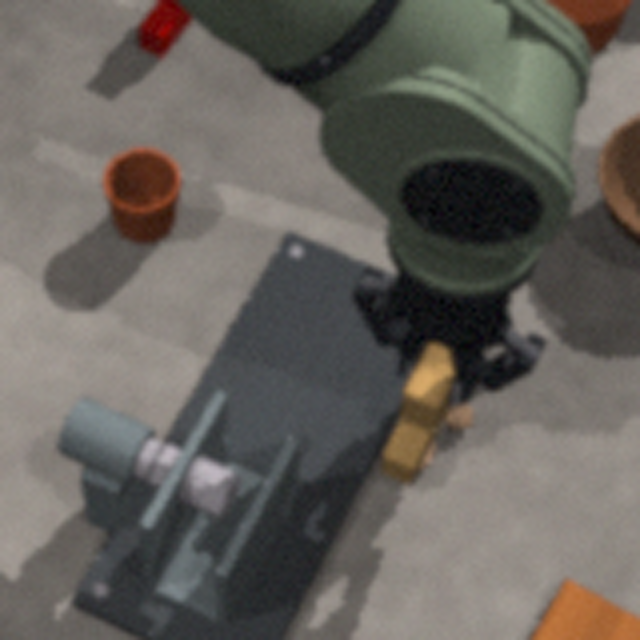

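```bash
python3 - <<'E'
from h import *
np.set_printoptions(precision=1,suppress=True)
q=down(YAW)
bot.move_straight(jig(92,76.5,115),q,v=120)
bot.movep(jig(-10,90,150),q)
s=bot.state(); print(s["clock"],s["force"],s["tool_pos"],s["opening"])
f=grab("wrist"); cv2.imwrite("pics/g_wrist.png",f["img"])
g=grab("scene"); crop(g,240,140,120,120,5,"pics/g_scene.png")
hsv=cv2.cvtColor(g["img"],cv2.COLOR_BGR2HSV)
E
```

```text
10.9583 [ 1.  -0.9 -2.2] [545.5  40.2 149.8] 27.336888143714763
```

View pics/g_wrist.png

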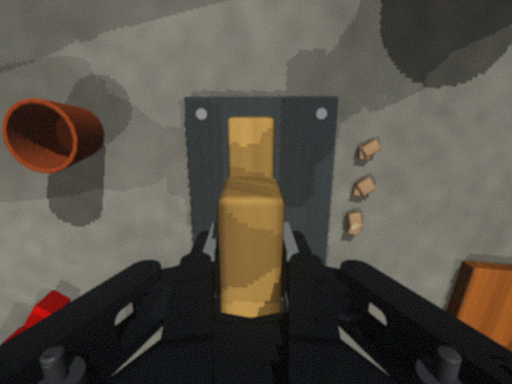

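View pics/g_scene.png

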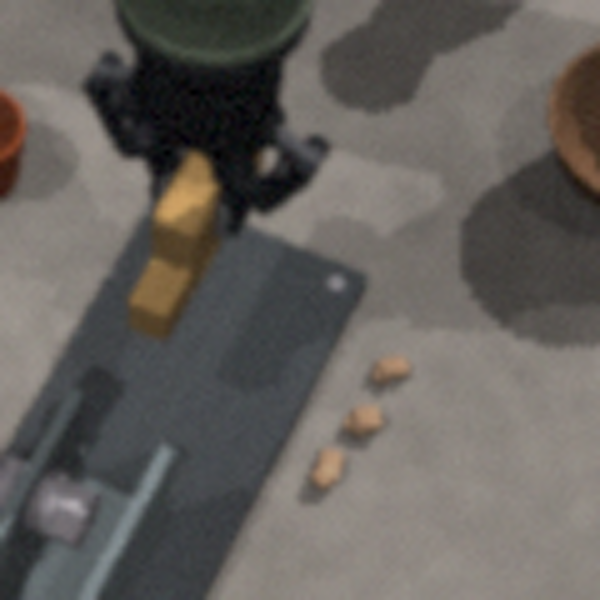

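```bash
python3 - <<'E'
from h import *
np.set_printoptions(precision=1,suppress=True)
q=down(.385)
bot.movep((429,317.7,110),q)
bot.move_straight((429,317.7,50),q,v=120)
s0=bot.state(); print(s0["tool_pos"],s0["force"])
for z in(47.5,46.5,45.5):
    bot.move_straight((429,317.7,z),q,v=30); s=bot.state(); print(z,s["tool_pos"],s["force"])
    if s["force"][2]>s0["force"][2]+4: break
bot.release()
bot.move_straight((429,317.7,140),q,v=150)
s=bot.state(); print(s["clock"],s["force"],s["opening"])
bot.sleep(.2)
f=grab("wrist"); cv2.imwrite("pics/h_wrist.png",f["img"])
g=grab("top"); crop(g,195,130,160,120,5,"pics/h_top.png")
hsv=cv2.cvtColor(g["img"],cv2.COLOR_BGR2HSV)
E
```

```text
[429.4 317.5  50.5] [-0.3 -0.8 -1.5]
47.5 [429.2 317.7  47.8] [-0.1  0.5 -2.4]
46.5 [429.  317.7  46.5] [ 1.  -0.4 -1.1]
45.5 [429.1 317.8  45.8] [-0.8 -0.7  6.7]
15.0 [ 0.2 -0.2 -1. ] 85.07686232181997
```

View pics/h_wrist.png

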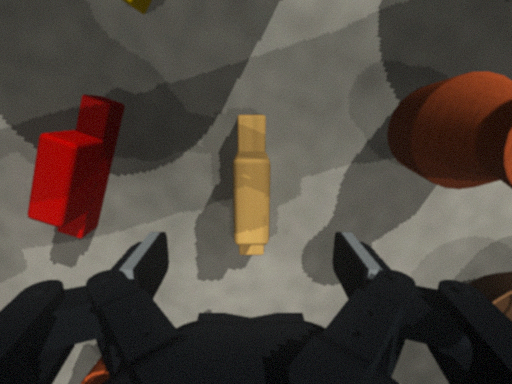

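View pics/h_top.png

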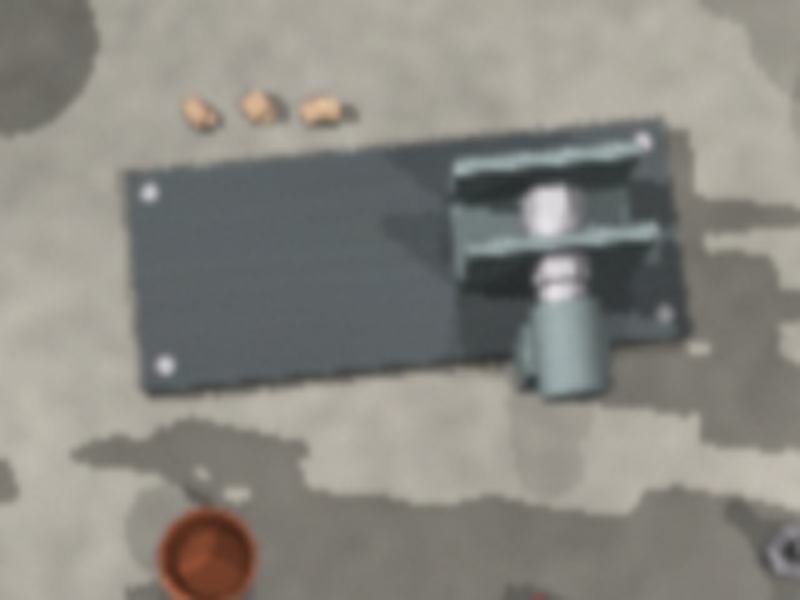

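```bash
python3 - <<'E'
from h import *
np.set_printoptions(precision=1,suppress=True)
q=down(YAW-np.pi/2)
g=jig(3,-85,0)
bot.movep((480,120,240),q)
bot.movep((g[0],g[1],210),q)
s=bot.state(); print(s["clock"],s["tool_pos"],s["qpos"],g)
f=grab("wrist"); 
im=f["img"].copy()
for z,xs in((120,(-31,-23)),(100,(23,31))):
    for x in xs:
        for y in(-55,55): cv2.circle(im,tuple(int(round(v)) for v in proj(f,jig(3+x,-85+y,z))),2,(0,0,255),-1)
cv2.imwrite("pics/i_wrist.png",f["img"]);cv2.imwrite("pics/i_wrist2.png",im)
E
```

```text
17.3167 [ 574.8 -130.9  210. ] [ 0.1  0.8  0.2  1.5 -0.1  0.9 -1.2] [ 574.6 -132.9    0. ]
```

View pics/i_wrist2.png

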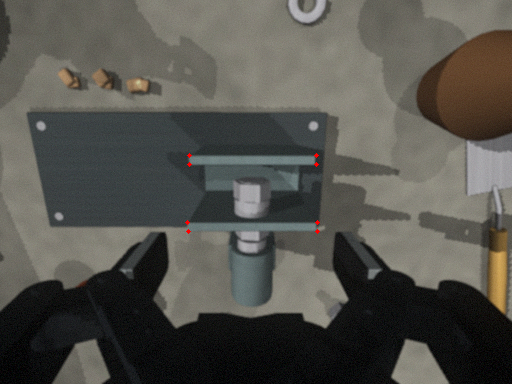

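```bash
python3 - <<'E'
from h import *
np.set_printoptions(precision=1,suppress=True)
q=down(YAW-np.pi/2)
g=jig(3,-85,0)
bot.move_straight((g[0],g[1],135),q,v=120)
s=bot.state(); print(s["clock"],s["tool_pos"],s["force"]); ok=True
for z in(120,105,95,87):
    bot.move_straight((g[0],g[1],z),q,v=60); s=bot.state(); print(z,s["tool_pos"],s["force"])
    if np.linalg.norm(s["force"])>8: ok=False;break
if ok:
    bot.clamp(80); bot.sleep(.3)
    s=bot.state(); print(s["clock"],s["tool_pos"],s["force"],s["torque"],s["opening"])
f=grab("wrist"); cv2.imwrite("pics/j_wrist.png",f["img"])
f=grab("scene"); crop(f,200,160,120,120,5,"pics/j_scene.png")
E
```

```text
18.1417 [ 574.9 -132.8  135.7] [ 0.2 -0.4 -1.1]
120 [ 574.5 -132.9  119.7] [-1.2 -0.8  0.1]
105 [ 574.4 -132.9  104.6] [-0.1  0.2  0.7]
95 [ 574.4 -132.9   94.6] [-0.5 -0.1 -0.3]
87 [ 574.4 -132.8   86.6] [ 0.5 -0.2  0.1]
20.4083 [ 574.6 -132.2   87.6] [-4.5  5.  11.2] [ 1.1  0.7 -0. ] 31.804016841261053
```

View pics/j_wrist.png

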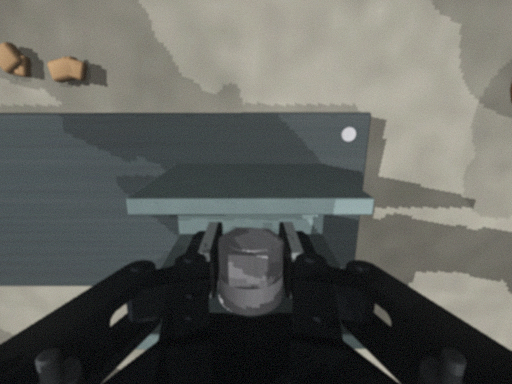

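View pics/j_scene.png

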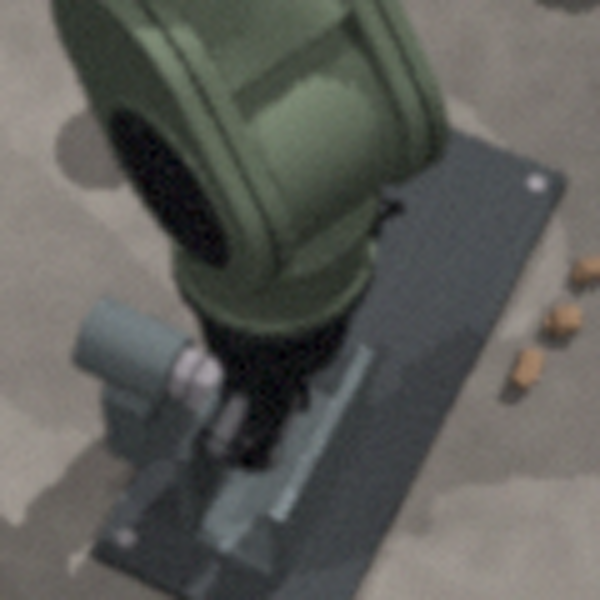

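```bash
python3 - <<'E'
from h import *
np.set_printoptions(precision=2,suppress=True)
q=down(YAW-np.pi/2)
g=jig(8,-85,0)
bot.release()
bot.move_straight((g[0],g[1],87),q,v=30); s=bot.state(); print(s["tool_pos"],s["force"],s["opening"])
f=grab("wrist"); crop(f,130,170,260,190,3,"pics/k0.png")
bot.clamp(80); 
for i in range(4):
    bot.sleep(.5); s=bot.state(); print(s["clock"],s["tool_pos"],s["force"],s["torque"],s["opening"])
    f=grab("wrist"); 
    if i in(0,3): crop(f,190,200,120,120,5,f"pics/k{i+1}.png"); cv2.imwrite(f"pics/raw{i}.png",f["img"])
a,b=cv2.imread("pics/raw0.png"),cv2.imread("pics/raw3.png")
print(cv2.absdiff(a,b)[210:315,215:290].mean(),cv2.absdiff(a,b)[50:150,100:300].mean())
E
```

```text
[ 579.7  -132.34   86.92] [ 0.28 -0.11 -0.58] 85.42445515313695
22.5167 [ 579.52 -131.69   87.5 ] [-3.37  4.87 11.51] [1.12 0.83 0.05] 31.029071627399677
23.0667 [ 579.51 -131.64   87.5 ] [-3.13  5.62 11.26] [ 1.21  0.82 -0.07] 30.722112647598134
23.6167 [ 579.52 -131.67   87.47] [-3.8   5.15 11.33] [ 1.15  0.8  -0.03] 31.27861882905561
24.1667 [ 579.51 -131.67   87.5 ] [-3.17  4.74 11.76] [ 1.14  0.86 -0.04] 31.101606582659578
3.579978835978836 3.23975
```

View pics/k0.png

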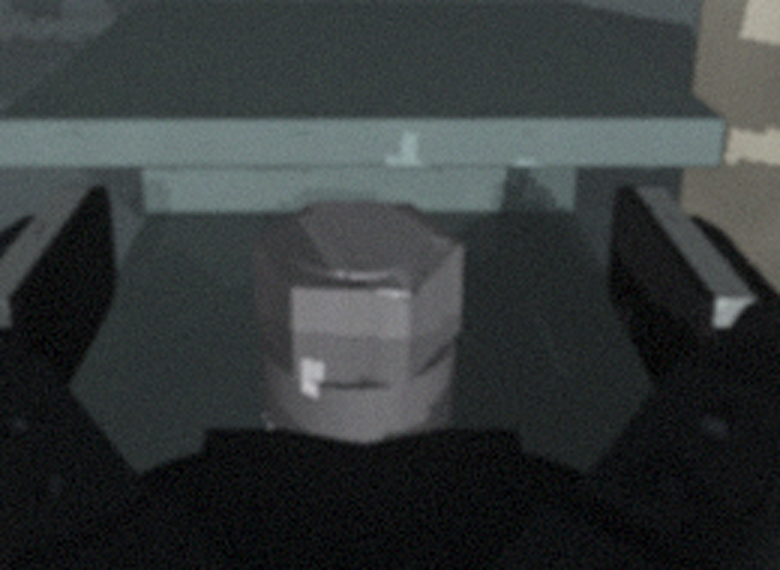

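View pics/k4.png

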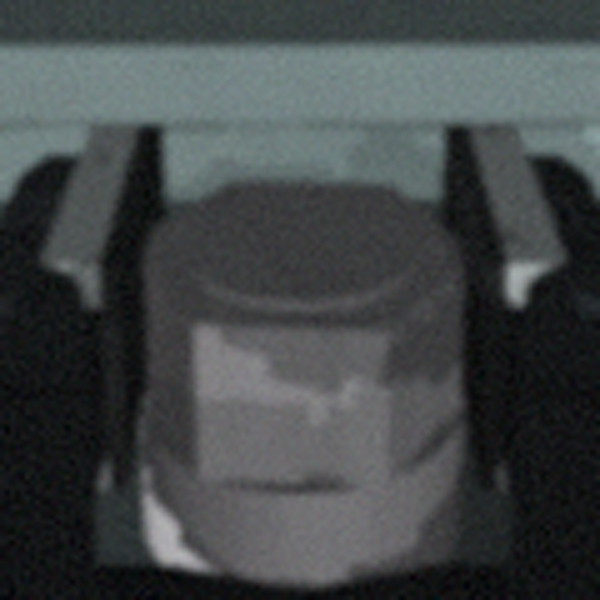

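View pics/k1.png

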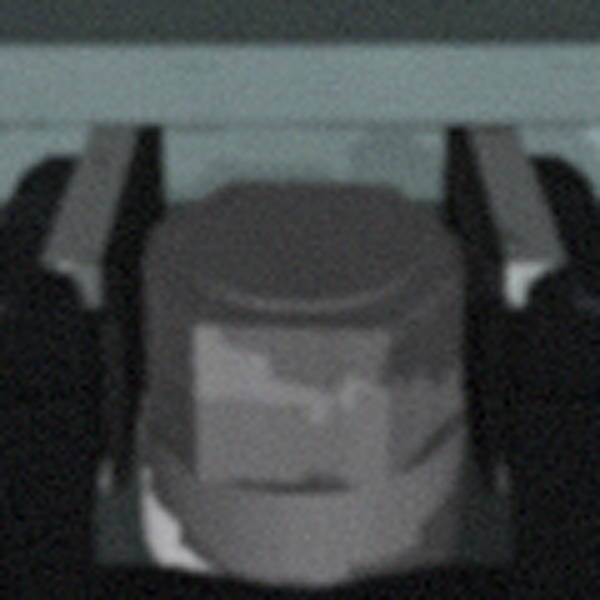

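```bash
python3 - <<'E'
from h import *
np.set_printoptions(precision=2,suppress=True)
bot.sleep(8); s=bot.state(); print(s["clock"],s["tool_pos"],s["force"],s["torque"],s["opening"])
f=grab("wrist"); crop(f,190,200,120,120,5,"pics/l.png")
a=cv2.imread("pics/raw0.png").astype(np.float32).mean(2); b=f["img"].astype(np.float32).mean(2)
d=cv2.absdiff(cv2.blur(a,(3,3)),cv2.blur(b,(3,3))); print(d[210:315,215:290].max(),d[210:315,215:290].mean(),d[50:150,100:300].mean())
print(cv2.phaseCorrelate(a[235:300,222:282].copy(),b[235:300,222:282].copy()))
crop(grab("top"),125,90,220,160,3.6,"pics/l_top.png"); crop(grab("scene"),200,90,200,190,3,"pics/l_scene.png")
E
```

```text
32.2167 [ 579.52 -131.65   87.46] [-2.68  5.21 11.04] [ 1.15  0.84 -0.03] 30.928151329787315
5.703705 0.9186926 0.8027537
((-0.03173640550815193, -0.04060714128044651), 1.1254104095476645)
```

View pics/l.png

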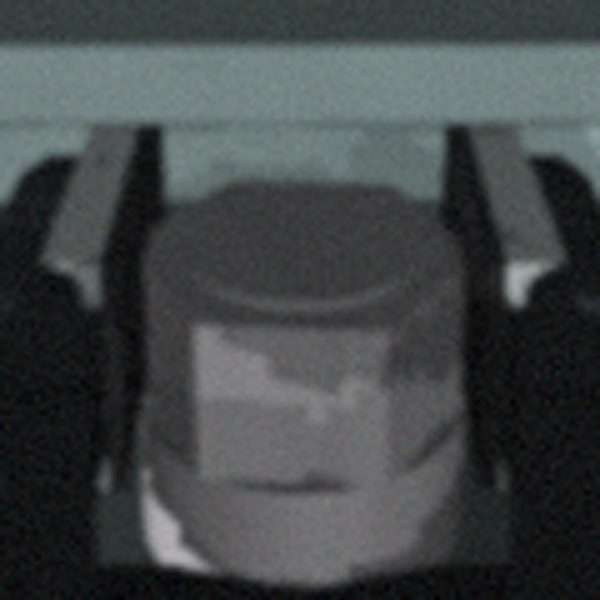

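View pics/l_scene.png

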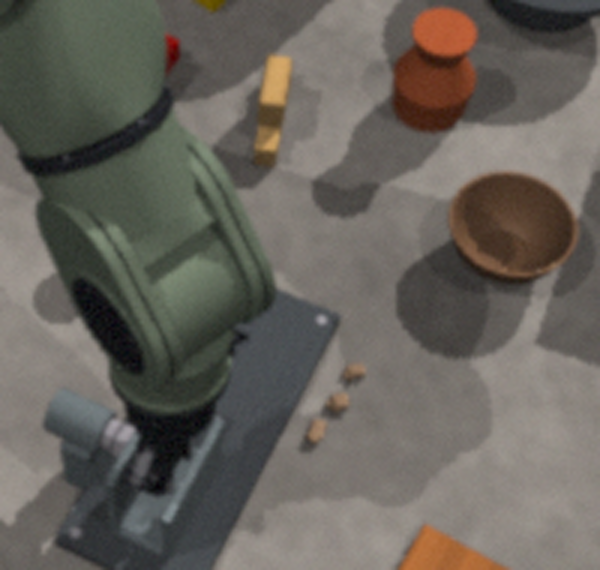

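```bash
python3 - <<'E'
from workcell import bot
print(bot.job_done()); s=bot.state(); print(s["clock"],s["opening"])
E
```

```text
the job is handed in; nothing more can be done
None
the job is handed in; nothing more can be done
```

I pushed all three chips off the base plate with the scraper, stood the scraper back where I found it, and handed the job in at about 32 s while still gripping the bolt head at 80 N. No verdict is reported.

- **Chips:** the last scene picture shows all three lying flat on the bench behind the plate. I judged this by eye and did not measure their heights.
- **Scraper:** it stands upright and released, well clear of the plate. The fingers were fully open (85 mm) and the wrist force was about zero afterwards.
- **Bolt:** I gripped it twice. The first grip read a 31.8 mm opening, which could have been the 33 mm washers, so I moved 5 mm along the bolt axis away from them and gripped again. It then read about 31 mm. Wrist pictures taken 9.7 s apart show the head shifted by less than 0.1 pixel, while the free drag would have turned it about 0.19 rad. The grasp point is about 5 mm from the head's centre.
- **Unresolved reading:** in the pictures the head's corners seem to point towards the pads, which should give nearer 34.6 mm than 31 mm. I did not settle the difference, but the grip stayed steady.
- **Bystanders:** the ones visible in the last picture look undisturbed, and no unexpected contact forces showed.

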